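# Find the rocking corner of the vial carrier and press its shim flat

## Robot

A 6-joint arm with a two-finger parallel gripper is mounted at the origin on the work surface. World frame = base frame: x ahead of the robot, y to its left, z up, the work surface at z = 0. Lengths are in m, angles in rad, forces in N, time in s.
With the tool pointing down it reaches from about 0.25 to 0.775 m from the base axis. Payload 4 kg.
Tool frame: the origin (TCP) lies between the finger pads; the fingertips stand 14 mm ahead of it and the grasp point (between the pads) lies 5 mm behind it (robot.tips_ahead is the distance from the TCP to the fingertips, in m); z points along the fingers, y is the direction in which the jaws open and shut (so a half turn about z gives the same grasp; the last joint's range is limited). The gripper opens to 94 mm and grips with 3 to 60 N. Pads are 16 mm wide; open, the fingers measure 119 mm over their backs; the gripper's body (75 mm by 177 mm) begins 78 mm behind the grasp point.
Start: joints at [1.114, 0.087, 1.371, -0, 1.684, -0.103], TCP at [0.191, 0.516, 0.22] pointing down, gripper open.
Joint ranges: [-3.1, 3.1], [-0.76, 2.03], [0.27, 2.55], [-1.08, 4.22], [0.17, 2.65], [-2.57, 2.57]. Speed limits (rad/s): [2.79, 2.79, 3.14, 3.14, 3.14, 3.14].

## Interface

Orientations are given as [roll, pitch, yaw] about the fixed x, y, z axes, in that order (R = Rz(yaw) Ry(pitch) Rx(roll)).
In Python, from bench import robot, optics, job gives the robot as it stands.
- The arm moves only by the tool apply_moves, never from a script. Its argument "moves" is a list of rows, each a list of 3 entries, a list of its own where there are three numbers: the shift along the tool's x, y, z in cm, then the turn, a rotation vector about the tool's x, y, z in rad, then the opening, from 0 (shut) to 1 (fully open). In form: [[[tx, ty, tz], [rx, ry, rz], grip], ...]. A call has exactly 10 rows; each row is the pose to reach, as a shift and turn from the pose commanded when the call began, along the tool's axes at that moment; what a row does not reach only later rows make up. A row lasts 1/12 s, in which the tool goes at most 41.7 mm and 7.16 degrees, less where a joint would pass 70% of its speed; a pose out of reach is approached as far as the arm can. A call with a gripper value outside its range is refused whole. The fingers move at their own pace and stop on an object; the grip force is fixed at half the most. Time passes only in rows, so rows that repeat a pose let the fingers close, or fill a call up. It gives the time, the measured TCP pose, the force and the opening at its end, in the units of the state.
- robot.get_obs(): the state, without advancing time (a new reading comes with each control period).
- optics.snapshot(name): name is "scene" or "top" or "wrist"; returns the picture (400x640x3 uint8, red, green, blue); there is no depth.
- optics.get_calibration(name): a dict with "fx", "fy", "cx", "cy" (pixels), "k1" (the pictures are not rectified: a ray, as slopes to the right and down, at radius r is drawn at 1 + k1 r^2 times it, then the intrinsics apply), "rvec" (rotation vector, rad) and "tvec" (3), from world to camera coordinates, as OpenCV has them. Camera axes: x right, y down, z forward; pixel columns grow to the right and rows downward; lengths in m; the calibration is good to about 2 mm. A picture is of the moment at which its call begins: read the wrist's pose just before it. get_calibration takes no time and is no camera call; for the wrist camera it gives the pose at the moment of the call.
- job.close_job(): hands the job in, once; it reports no verdict.
The state is a dict: "time": time; "joint_positions": joint angles; "qvel": joint speeds; "joint_torque": joint torques, N m; "tool_pos": TCP position; "ee_rot": TCP orientation; "wrist_force": force on the tool from outside, world axes, zero at the start; "wrist_torque": the same for the moment, N m; "width": finger opening in m.
Only numpy, scipy, OpenCV 4.12 (cv2) and the standard library are available. Lean on these libraries where they do the work, as an engineer would, in place of code of your own. Each camera call takes 0.05 s, during which the arm holds its last target.

## Task

One foot under the aluminium vial carrier plate has collapsed. With the fingertips, press down on the blue spots at the plate's corners, one at a time, until you find the corner that drops; leave it down, and press the yellow shim tab beside that same corner fully flat so that it lifts the plate level again. Leave the other three tabs standing, do not lift or carry anything, and leave the vials and other things around it where they are.

Things in the scene. Friction and masses are not known exactly. Their poses are not given: they have to be found in the camera images.
- base: dark grey fixed base, 200 (x) x 272 (y) x 12 mm thick, lying on the bench; origin at the centre of its underside; its x points away from the robot and its y to the left when not turned (it may be turned up to 0.3 rad). Low grey lugs at the middle of each plate side keep the plate from sliding
- plate: loose aluminium carrier plate, 180 (x) x 160 (y) x 8 mm, 0.9 kg, on four rubber feet hidden under its corners; underside 36 mm above the bench. Origin: centre of its underside, axes as the base. A vial rack (green caps, one yellow), 76 x 60 mm, rising 36 mm above the plate's top, is fixed to its middle. Pressing the corner opposite a dropped one rocks the plate back
- spot_near_left (a point): centre of the round dark-blue press spot (24 mm across) on top of the plate at the corner nearest the robot on its left (-x, +y of the base), over that corner's foot; 44 mm above the bench while level. If this is the corner with the collapsed foot, a press of about 4 N or more makes it drop 6 mm, and it stays down when released; a sound corner does not give
- spot_near_right (a point): centre of the round dark-blue press spot (24 mm across) on top of the plate at the corner nearest the robot on its right (-x, -y), over that corner's foot; 44 mm above the bench while level. If this is the corner with the collapsed foot, a press of about 4 N or more makes it drop 6 mm, and it stays down when released; a sound corner does not give
- spot_far_left (a point): centre of the round dark-blue press spot (24 mm across) on top of the plate at the corner far from the robot on its left (+x, +y), over that corner's foot; 44 mm above the bench while level. If this is the corner with the collapsed foot, a press of about 4 N or more makes it drop 6 mm, and it stays down when released; a sound corner does not give
- spot_far_right (a point): centre of the round dark-blue press spot (24 mm across) on top of the plate at the corner far from the robot on its right (+x, -y), over that corner's foot; 44 mm above the bench while level. If this is the corner with the collapsed foot, a press of about 4 N or more makes it drop 6 mm, and it stays down when released; a sound corner does not give
- pad_near_left (a point): centre of the top of the yellow finger pad (28 x 26 mm) of the steel shim tab at the corner nearest the robot on its left (-x, +y of the base). The tab sticks out on the left (+y of the base) of the plate; its pad lies 64 mm outside the spot when flat, level with it in the base's x; 29 mm above the bench when flat, about 40 mm when standing up
- tab_near_left (a joint): angle of the near left shim tab, a rocker hinged along the base's x, its pad 28 mm out from the hinge: 0 is flat on its stop, 0.38 to 0.46 rad standing up as at the start. Pushing the pad straight down with about 5 N or more turns it flat, and its inner lip lifts and carries a dropped corner; it stays where it is left
- pad_near_right (a point): centre of the top of the yellow finger pad (28 x 26 mm) of the steel shim tab at the corner nearest the robot on its right (-x, -y). The tab sticks out on the right (-y of the base) of the plate; its pad lies 64 mm outside the spot when flat, level with it in the base's x; 29 mm above the bench when flat, about 40 mm when standing up
- tab_near_right (a joint): angle of the near right shim tab, a rocker hinged along the base's x, its pad 28 mm out from the hinge: 0 is flat on its stop, 0.38 to 0.46 rad standing up as at the start. Pushing the pad straight down with about 5 N or more turns it flat, and its inner lip lifts and carries a dropped corner; it stays where it is left
- pad_far_left (a point): centre of the top of the yellow finger pad (28 x 26 mm) of the steel shim tab at the corner far from the robot on its left (+x, +y). The tab sticks out on the left (+y of the base) of the plate; its pad lies 64 mm outside the spot when flat, level with it in the base's x; 29 mm above the bench when flat, about 40 mm when standing up
- tab_far_left (a joint): angle of the far left shim tab, a rocker hinged along the base's x, its pad 28 mm out from the hinge: 0 is flat on its stop, 0.38 to 0.46 rad standing up as at the start. Pushing the pad straight down with about 5 N or more turns it flat, and its inner lip lifts and carries a dropped corner; it stays where it is left
- pad_far_right (a point): centre of the top of the yellow finger pad (28 x 26 mm) of the steel shim tab at the corner far from the robot on its right (+x, -y). The tab sticks out on the right (-y of the base) of the plate; its pad lies 64 mm outside the spot when flat, level with it in the base's x; 29 mm above the bench when flat, about 40 mm when standing up
- tab_far_right (a joint): angle of the far right shim tab, a rocker hinged along the base's x, its pad 28 mm out from the hinge: 0 is flat on its stop, 0.38 to 0.46 rad standing up as at the start. Pushing the pad straight down with about 5 N or more turns it flat, and its inner lip lifts and carries a dropped corner; it stays where it is left
- vial_left: loose glass vial with green cap, 12 x 32 mm, standing on the base between the two left tabs; origin at the centre of its underside; leave it alone
- vial_right: loose glass vial with yellow cap, 12 x 32 mm, standing on the base between the two right tabs; origin at the centre of its underside; leave it alone
- amber_bottle: amber bottle with blue cap, 66 x 130 mm, on the bench to the left; origin at the centre of its underside; leave it alone
- cap_jar: clear jar with green lid, 60 x 70 mm, on the bench to the right; origin at the centre of its underside; leave it alone
- tip_box: blue box 75 x 110 x 50 mm, on the bench to the right; origin at the centre of its underside; leave it alone
- beaker: open glass beaker 56 x 70 mm, on the bench to the left; origin at the centre of its underside; leave it alone
- spare_rack: small aluminium rack with green-capped vials, 50 x 85 x 40 mm, on the bench to the left; origin at the centre of its underside; leave it alone
Things that resemble listed ones, but are neither listed nor needed, are in the scene too. What is meant by the plate is not turquoise, and is the smaller of those in its own colour.

How it is judged:
On the way:
1. the bad corner has been pressed down by at least 4 mm, all four tabs still standing (height (world z) of any of spot_near_left, spot_near_right, spot_far_left, spot_far_right below 0.04 m and value of joint each of tab_near_left, tab_near_right, tab_far_left, tab_far_right above 0.3 rad), for 0.1 s.
At the end, for the whole second after the job is handed in: Exactly one shim tab, the one at the corner that dropped, is flat (within 0.06 rad), the other three still stand (over 0.30 rad), and the plate is level and at rest in its place: all four spots 44 mm above the bench within 2 mm, the plate within 12 mm of where it started (((value of joint tab_near_left below 0.06 rad and value of joint each of tab_near_right, tab_far_left, tab_far_right above 0.3 rad) or (value of joint tab_near_right below 0.06 rad and value of joint each of tab_near_left, tab_far_left, tab_far_right above 0.3 rad) or (value of joint tab_far_left below 0.06 rad and value of joint each of tab_near_left, tab_near_right, tab_far_right above 0.3 rad) or (value of joint tab_far_right below 0.06 rad and value of joint each of tab_near_left, tab_near_right, tab_far_left above 0.3 rad)) and height (world z) of spot_near_left between 0.042 and 0.046 m and height (world z) of spot_near_right between 0.042 and 0.046 m and height (world z) of spot_far_left between 0.042 and 0.046 m and height (world z) of spot_far_right between 0.042 and 0.046 m and distance of plate from where it was at the start of the episode below 0.012 m and linear speed of plate below 0.02 m/s); the robot touches nothing.
It fails at once if a shim tab is pushed down at a corner that has not dropped ((value of joint tab_near_left between 0.1 and 0.28 rad and height (world z) of spot_near_left above 0.043 m) or (value of joint tab_near_right between 0.1 and 0.28 rad and height (world z) of spot_near_right above 0.043 m) or (value of joint tab_far_left between 0.1 and 0.28 rad and height (world z) of spot_far_left above 0.043 m) or (value of joint tab_far_right between 0.1 and 0.28 rad and height (world z) of spot_far_right above 0.043 m)).
It fails at once if the plate is lifted or carried (moved by more than 15 mm, or a corner more than 12 mm too high) (distance of plate from where it was at the start of the episode above 0.015 m or height (world z) of any of spot_near_left, spot_near_right, spot_far_left, spot_far_right above 0.056 m).
It fails at once if a bystander is moved by more than 20 mm or tipped over (distance of any of vial_left, vial_right, amber_bottle, cap_jar, tip_box, beaker, spare_rack from where it was at the start of the episode above 0.02 m or angle between any of vial_left, vial_right, amber_bottle, cap_jar, tip_box, beaker, spare_rack's own z axis and vertical above 0.4 rad).
It also fails if it takes over 50 s, if anything falls off the work surface, if the arm or the gripper's body presses on something with over 40 N, if the wrist force passes 120 N, or if a joint passes its speed limit or range.

## Working session

There is one attempt and no reset: what is moved stays moved. The work goes in short steps, Python scripts to look and compute and a tool call to move; the robot and the scene stay as the last step left them, time stands still between calls to the robot, and variables do not carry over. Pictures are saved under pics/ and viewed, and the job is handed in when it is done.

Besides the shell and the picture viewer there is one more tool, called after ">>>" as name([rows], argument=value, ...), one row to a line, values as JSON. apply_moves: Moves the arm, as the interface text tells. Its arguments: {"type":"object","properties":{"moves":{"type":"array"}},"required":["moves"]}

```bash
mkdir -p pics; ls; python3 - <<'E'
from bench import robot, optics, job
import cv2
for n in ("scene","top","wrist"):
    im=optics.snapshot(n); cv2.imwrite(f"pics/{n}0.png",im[:,:,::-1]); c=optics.get_calibration(n); print(n,c)
o=robot.get_obs(); print(o, robot.tips_ahead)
E
```

```text
pics
scene {'fx': 445.62258415700455, 'fy': 445.62258415700455, 'cx': 322.4586090541638, 'cy': 202.67755796407013, 'k1': -0.04686745703806432, 'rvec': array([ 0.6458633 ,  2.72015158, -0.98813188]), 'tvec': array([ 0.41336538, -0.12720925,  1.30157917])}
top {'fx': 446.4963118232804, 'fy': 446.4963118232804, 'cx': 322.2870695786517, 'cy': 198.7513551047142, 'k1': -0.09296366178373681, 'rvec': array([ 2.14140689, -2.19048511,  0.10327096]), 'tvec': array([0.04022588, 0.47096959, 1.20647045])}
wrist {'fx': 308.4765035192387, 'fy': 308.4765035192387, 'cx': 317.3333648124586, 'cy': 201.7549396598365, 'k1': -0.034708843485855, 'rvec': array([-2.38780138, -1.66242596, -0.22469872]), 'tvec': array([-0.54932053, -0.0266573 ,  0.39125492])}
{'time': 0.15, 'joint_positions': array([ 1.11389299e+00,  8.77677474e-02,  1.37185956e+00, -2.12668764e-05,
        1.68358760e+00, -1.03128743e-01]), 'qvel': array([-0.00149056, -0.00238675, -0.00637217,  0.00023697, -0.00082115,
       -0.0012881 ]), 'joint_torque': array([ 2.33769206e-03, -3.40642262e+01, -3.02792716e+01,  7.19589880e-02,
        3.04697338e-02, -1.10472290e-04]), 'tool_pos': array([0.19039944, 0.51558603, 0.2186067 ]), 'ee_rot': array([-3.13997684e+00, -1.45981223e-04,  2.78781556e+00]), 'wrist_force': array([ 0.04085481,  1.1540171 , -0.35861789]), 'wrist_torque': array([-0.00460203, -0.01271893,  0.03597517]), 'width': 0.0942488080189581} 0.014
```

View pics/top0.png

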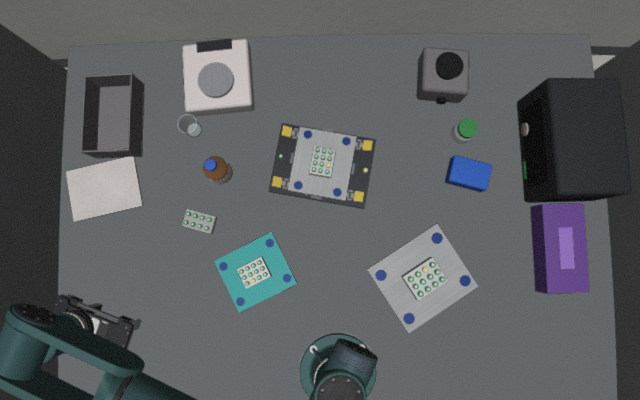

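View pics/scene0.png

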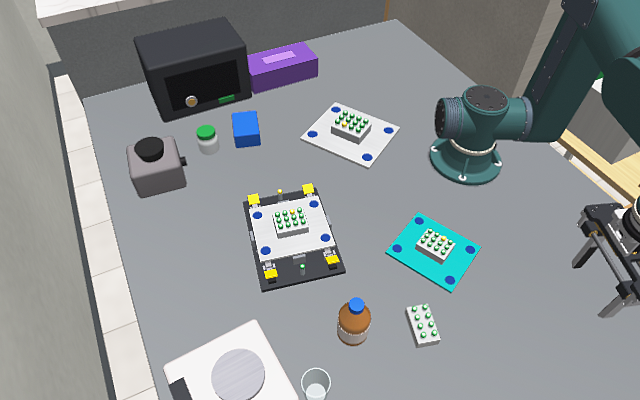

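Three plates show in the top view. The turquoise one at (255,272) is ruled out by colour. The large grey one at (423,278) has no tabs. The smaller aluminium one at (322,163) sits on the dark base with yellow tabs and fits the description. I'll confirm it in a crop.

```bash
python3 - <<'E'
import cv2
im=cv2.imread("pics/top0.png")[115:215,260:390]
cv2.imwrite("pics/crop0.png",cv2.resize(im,None,fx=6,fy=6,interpolation=cv2.INTER_CUBIC))
E
```

```text
(no output)
```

View pics/crop0.png

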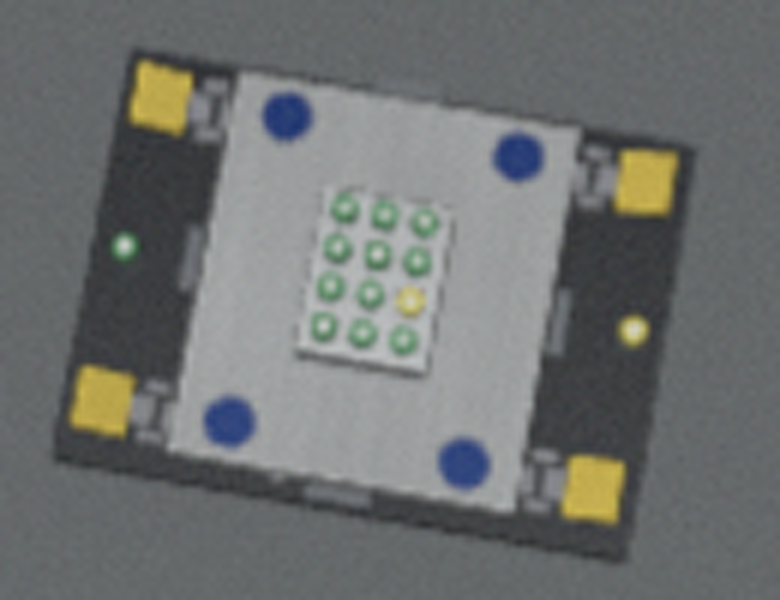

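The crop confirms it: grey plate, four blue spots at crop (288,116), (518,157), (229,421), (464,463), with a yellow pad beside each.

```bash
cat > h.py <<'E'
import numpy as np, cv2
from bench import robot, optics, job
from scipy.spatial.transform import Rotation as R
def ray(c,px):
    K=np.array([[c['fx'],0,c['cx']],[0,c['fy'],c['cy']],[0,0,1]])
    p=cv2.undistortPoints(np.array([[px]],float),K,np.array([c['k1'],0,0,0,0]))[0,0]
    M=cv2.Rodrigues(np.array(c['rvec'],float))[0]
    return -M.T@c['tvec'], M.T@np.array([p[0],p[1],1])
def plane(c,px,z):
    o,d=ray(c,px); return o+d*(z-o[2])/d[2]
def proj(c,P):
    K=np.array([[c['fx'],0,c['cx']],[0,c['fy'],c['cy']],[0,0,1]])
    return cv2.projectPoints(np.atleast_2d(np.array(P,float)),c['rvec'],c['tvec'],K,np.array([c['k1'],0,0,0,0]))[0][:,0]
def to_tool(target,yaw=None):
    o=robot.get_obs(); m=R.from_euler('xyz',o['ee_rot'])
    print('tool',o['tool_pos'].round(4),o['ee_rot'].round(3),'F',o['wrist_force'].round(1),'t',o['time'])
    print('shift cm',(m.inv().apply(np.array(target)-o['tool_pos'])*100).round(2))
E
python3 - <<'E'
from h import *
c=optics.get_calibration('top')
S=dict(FL=(288,116),FR=(518,157),NL=(229,421),NR=(464,463)); Pd=dict(FL=(162,97),FR=(646,183),NL=(103,401),NR=(594,489))
f=lambda p:(260+(p[0]+.5)/6-.5,115+(p[1]+.5)/6-.5)
W={k:plane(c,f(v),.044) for k,v in S.items()}
P={k:plane(c,f(v),.040) for k,v in Pd.items()}
for k in W: print(k,W[k].round(4),P[k].round(4),np.linalg.norm(W[k]-P[k]).round(4), np.hypot(*W[k][:2]).round(3))
ax=(W['FL']+W['FR']-W['NL']-W['NR'])/2; ay=(W['FL']+W['NL']-W['FR']-W['NR'])/2
print(np.linalg.norm(ax),np.linalg.norm(ay),np.arctan2(ax[1],ax[0]),np.arctan2(-ay[0],ay[1]), sum(W.values())/4)
for n,p in (('vl',(124,246)),('vr',(633,331))): print(n,plane(c,f(p),.044).round(4))
sc=optics.get_calibration('scene')
print({k:proj(sc,W[k]).round(1) for k in W})
E
```

```text
FL [0.6504 0.066  0.044 ] [0.6619 0.1242 0.04  ] 0.0595 0.654
FR [ 0.6286 -0.0391  0.044 ] [ 0.616  -0.0978  0.04  ] 0.0602 0.63
NL [0.5096 0.0954 0.044 ] [0.5207 0.153  0.04  ] 0.0588 0.518
NR [ 0.4879 -0.0107  0.044 ] [ 0.4752 -0.0695  0.04  ] 0.0603 0.488
0.14370702411503872 0.10780811493752011 -0.202544163964714 -0.20281584873867636 [0.56912948 0.02787733 0.044     ]
vl [0.5915 0.1422 0.044 ]
vr [ 0.5466 -0.0892  0.044 ]
{'FL': array([[264.3, 249.9]]), 'FR': array([[256.2, 214.9]]), 'NL': array([[324.1, 237.2]]), 'NR': array([[312.5, 203.5]])}
```

```bash
python3 - <<'E'
from h import *
to_tool([.5096,.0954,.12])
c=optics.get_calibration('top')
print(plane(c,(211,164),.13),plane(c,(189,125),.07))
E
```

```text
tool [0.1904 0.5156 0.2186] [-3.14  -0.     2.788] F [ 0.   1.2 -0.4] t 0.15
shift cm [-44.5  -28.34   9.9 ]
[0.55688686 0.31174678 0.13      ] [0.67821636 0.38929926 0.07      ]
```

>>> apply_moves([
  [[-3.4,-2.2,0],[0,0,-0.02],0],
  [[-6.8,-4.4,0],[0,0,-0.04],0],
  [[-10.2,-6.6,0],[0,0,-0.06],0],
  [[-13.6,-8.8,0],[0,0,-0.08],0],
  [[-17,-11,0],[0,0,-0.1],0],
  [[-20.4,-13.2,0],[0,0,-0.12],0],
  [[-23.8,-15.4,0],[0,0,-0.14],0],
  [[-27.2,-17.6,0],[0,0,-0.15],0],
  [[-30.6,-19.8,0],[0,0,-0.15],0],
  [[-34,-22,0],[0,0,-0.15],0],
])

```text
time: 0.98
tool_pos: [0.4339, 0.1899, 0.2193]
ee_rot: [3.141, -0.0, 2.938]
wrist_force: [0.8, 0.4, 1.1]
width: 0.0309
```

```bash
python3 - <<'E'
from h import *
to_tool([.5096,.0954,.08])
E
```

```text
tool [0.4339 0.1899 0.2193] [ 3.141 -0.     2.938] F [0.8 0.4 1.1] t 0.9833
shift cm [-9.33 -7.73 13.93]
```

>>> apply_moves([
  [[-2.5,-2,2],[0,0,0],0],
  [[-5,-4,4],[0,0,0],0],
  [[-7.5,-6,6],[0,0,0],0],
  [[-9.3,-7.7,8],[0,0,0],0],
  [[-9.3,-7.7,10.5],[0,0,0],0],
  [[-9.3,-7.7,12.5],[0,0,0],0],
  [[-9.3,-7.7,13.9],[0,0,0],0],
  [[-9.3,-7.7,13.9],[0,0,0],0],
  [[-9.3,-7.7,13.9],[0,0,0],0],
  [[-9.3,-7.7,13.9],[0,0,0],0],
])

```text
time: 1.82
tool_pos: [0.5094, 0.0977, 0.0815]
ee_rot: [3.141, 0.001, 2.938]
wrist_force: [-0.6, -0.2, 0.2]
width: 0.0002
```

```bash
python3 - <<'E'
from h import *
to_tool([.5096,.0954,.058])
cv2.imwrite("pics/w1.png",optics.snapshot('wrist')[:,:,::-1])
cv2.imwrite("pics/s1.png",cv2.resize(optics.snapshot('scene')[150:310,200:400,::-1],None,fx=4,fy=3.75))
E
```

```text
tool [0.5094 0.0977 0.0815] [3.141e+00 1.000e-03 2.938e+00] F [-0.6 -0.2  0.2] t 1.8167
shift cm [-0.06 -0.22  2.35]
```

View pics/w1.png

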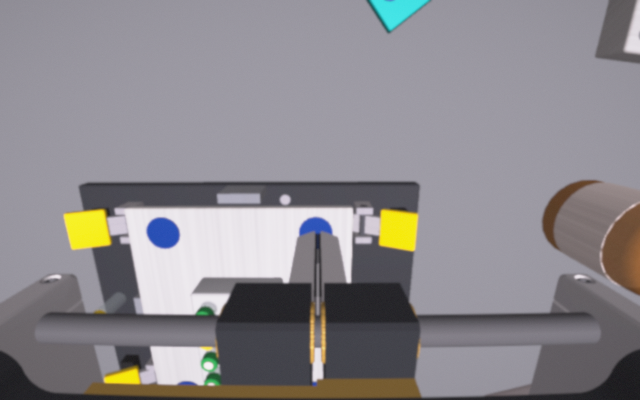

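View pics/s1.png

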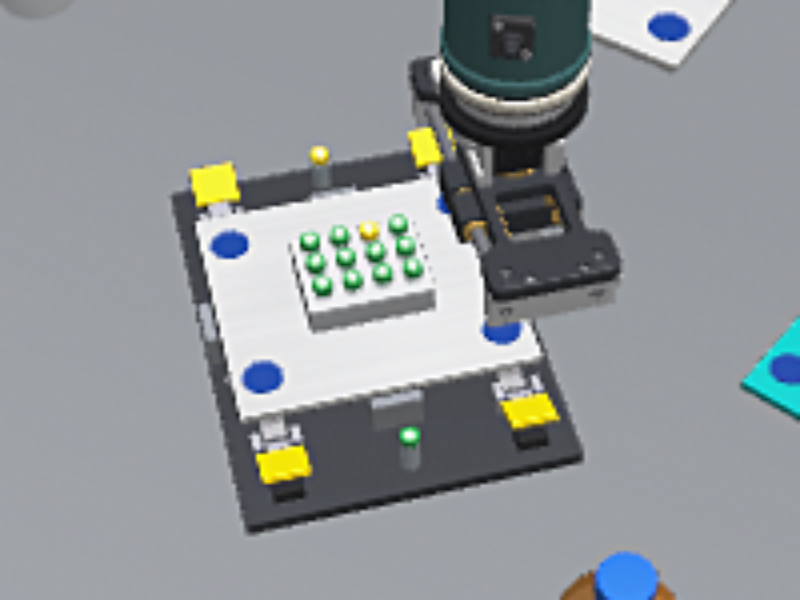

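The tips are above the near-left spot (wrist (316,230)). I'll press gently.

>>> apply_moves([
  [[-0.1,-0.2,0.8],[0,0,0],0],
  [[-0.1,-0.2,1.6],[0,0,0],0],
  [[-0.1,-0.2,2.1],[0,0,0],0],
  [[-0.1,-0.2,2.3],[0,0,0],0],
  [[-0.1,-0.2,2.4],[0,0,0],0],
  [[-0.1,-0.2,2.5],[0,0,0],0],
  [[-0.1,-0.2,2.6],[0,0,0],0],
  [[-0.1,-0.2,2.7],[0,0,0],0],
  [[-0.1,-0.2,2.7],[0,0,0],0],
  [[-0.1,-0.2,2.7],[0,0,0],0],
])

```text
time: 2.75
tool_pos: [0.5092, 0.0954, 0.0573]
ee_rot: [-3.142, 0.0, 2.938]
wrist_force: [-9.1, -0.4, 18.6]
width: 0.0002
```

18.6 N and no drop, so near-left is sound. Next is near-right.

>>> apply_moves([
  [[0,0,-1.5],[0,0,0],0],
  [[0,-1.5,-2.5],[0,0,0],0],
  [[0,-4.5,-2.5],[0,0,0],0],
  [[0,-7.8,-2.5],[0,0,0],0],
  [[0,-10.3,-2.5],[0,0,0],0],
  [[0,-10.8,-2],[0,0,0],0],
  [[0,-10.8,-1],[0,0,0],0],
  [[0,-10.8,-0.5],[0,0,0],0],
  [[0,-10.8,-0.5],[0,0,0],0],
  [[0,-10.8,-0.5],[0,0,0],0],
])

```text
time: 3.58
tool_pos: [0.4872, -0.0097, 0.0579]
ee_rot: [-3.141, -0.001, 2.939]
wrist_force: [-1.1, -2.1, 3.3]
width: 0.0006
```

>>> apply_moves([
  [[0,0,0.1],[0,0,0],0],
  [[0,0,0.2],[0,0,0],0],
  [[0,0,0.3],[0,0,0],0],
  [[0,0,0.4],[0,0,0],0],
  [[0,0,0.5],[0,0,0],0],
  [[0,0,0.5],[0,0,0],0],
  [[0,0,0.5],[0,0,0],0],
  [[0,0,0.5],[0,0,0],0],
  [[0,0,0.5],[0,0,0],0],
  [[0,0,0.5],[0,0,0],0],
])

```text
time: 4.42
tool_pos: [0.4875, -0.0097, 0.0573]
ee_rot: [-3.141, 0.0, 2.94]
wrist_force: [-10.7, -0.4, 22.3]
width: 0.0004
```

Near-right is sound too (22 N). Next is far-right.

>>> apply_moves([
  [[0,0,-1.5],[0,0,0],0],
  [[-1.5,0,-3],[0,0,0],0],
  [[-4.5,0,-3],[0,0,0],0],
  [[-8,0,-3],[0,0,0],0],
  [[-11.5,0,-3],[0,0,0],0],
  [[-14,0,-3],[0,0,0],0],
  [[-14.4,0,-2],[0,0,0],0],
  [[-14.4,0,-1],[0,0,0],0],
  [[-14.4,0,-0.8],[0,0,0],0],
  [[-14.4,0,-0.8],[0,0,0],0],
])

```text
time: 5.25
tool_pos: [0.6262, -0.0383, 0.0592]
ee_rot: [3.141, -0.005, 2.939]
wrist_force: [0.0, 0.4, 1.1]
width: 0.0004
```

>>> apply_moves([
  [[0,0,0.2],[0,0,0],0],
  [[0,0,0.3],[0,0,0],0],
  [[0,0,0.4],[0,0,0],0],
  [[0,0,0.5],[0,0,0],0],
  [[0,0,0.6],[0,0,0],0],
  [[0,0,0.7],[0,0,0],0],
  [[0,0,0.8],[0,0,0],0],
  [[0,0,0.8],[0,0,0],0],
  [[0,0,0.8],[0,0,0],0],
  [[0,0,0.8],[0,0,0],0],
])

```text
time: 6.08
tool_pos: [0.6281, -0.0393, 0.0575]
ee_rot: [3.141, 0.001, 2.938]
wrist_force: [-7.4, 1.8, 12.9]
width: 0.0002
```

Far-right is sound (12.9 N). That leaves far-left.

>>> apply_moves([
  [[0,0,-1.5],[0,0,0],0],
  [[0,1.5,-2.5],[0,0,0],0],
  [[0,4.5,-2.5],[0,0,0],0],
  [[0,7.8,-2.5],[0,0,0],0],
  [[0,10.3,-2.5],[0,0,0],0],
  [[0,10.8,-2],[0,0,0],0],
  [[0,10.8,-1],[0,0,0],0],
  [[0,10.8,-0.8],[0,0,0],0],
  [[0,10.8,-0.8],[0,0,0],0],
  [[0,10.8,-0.8],[0,0,0],0],
])

```text
time: 6.92
tool_pos: [0.6498, 0.065, 0.0607]
ee_rot: [-3.141, -0.001, 2.936]
wrist_force: [-0.2, 0.7, 0.1]
width: 0.0005
```

>>> apply_moves([
  [[0,0,0.2],[0,0,0],0],
  [[0,0,0.3],[0,0,0],0],
  [[0,0,0.4],[0,0,0],0],
  [[0,0,0.5],[0,0,0],0],
  [[0,0,0.6],[0,0,0],0],
  [[0,0,0.7],[0,0,0],0],
  [[0,0,0.8],[0,0,0],0],
  [[0,0,0.8],[0,0,0],0],
  [[0,0,0.8],[0,0,0],0],
  [[0,0,0.8],[0,0,0],0],
])

```text
time: 7.75
tool_pos: [0.6503, 0.0664, 0.0534]
ee_rot: [3.141, -0.0, 2.938]
wrist_force: [-0.4, -0.5, 0.0]
width: 0.0008
```

Far-left gives: the tip is at 39 mm with no force. I'll press a bit further so it drops fully.

>>> apply_moves([
  [[0,0,0.1],[0,0,0],0],
  [[0,0,0.2],[0,0,0],0],
  [[0,0,0.3],[0,0,0],0],
  [[0,0,0.4],[0,0,0],0],
  [[0,0,0.4],[0,0,0],0],
  [[0,0,-1],[0,0,0],0],
  [[0,0,-3],[0,0,0],0],
  [[0,0,-5],[0,0,0],0],
  [[0,0,-5],[0,0,0],0],
  [[0,0,-5],[0,0,0],0],
])

```text
time: 8.58
tool_pos: [0.6513, 0.0663, 0.1047]
ee_rot: [3.141, 0.003, 2.938]
wrist_force: [0.3, 0.7, -1.0]
width: 0.0005
```

```bash
python3 - <<'E'
from h import *
to_tool([.6630,.1280,.090])
cv2.imwrite("pics/s2.png",cv2.resize(optics.snapshot('scene')[150:310,200:400,::-1],None,fx=4,fy=3.75))
E
```

```text
tool [0.6513 0.0663 0.1047] [3.141e+00 3.000e-03 2.938e+00] F [ 0.3  0.7 -1. ] t 8.5833
shift cm [0.1  6.28 1.47]
```

View pics/s2.png

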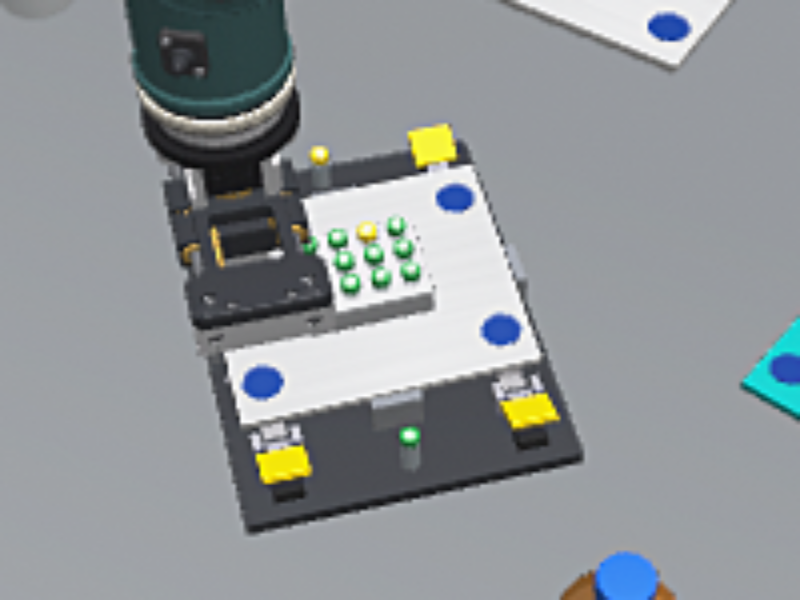

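Far-left spot moved from crop (263,377) to (263,382), so it dropped and stays down; all tabs still stand. Now its tab.

>>> apply_moves([
  [[0,2,0],[0,0,0],0],
  [[0.1,4,0],[0,0,0],0],
  [[0.1,6.1,0],[0,0,0],0],
  [[0.1,6.1,1.5],[0,0,0],0],
  [[0.1,6.1,3],[0,0,0],0],
  [[0.1,6.1,4],[0,0,0],0],
  [[0.1,6.1,4.3],[0,0,0],0],
  [[0.1,6.1,4.3],[0,0,0],0],
  [[0.1,6.1,4.3],[0,0,0],0],
  [[0.1,6.1,4.3],[0,0,0],0],
])

```text
time: 9.47
tool_pos: [0.6623, 0.126, 0.0614]
ee_rot: [3.141, 0.001, 2.937]
wrist_force: [-0.2, -0.3, 0.2]
width: 0.0004
```

```bash
python3 - <<'E'
from h import *
to_tool([.6629,.1267,.043])
cv2.imwrite("pics/s3.png",cv2.resize(optics.snapshot('scene')[150:310,200:400,::-1],None,fx=4,fy=3.75))
E
```

```text
tool [0.6623 0.126  0.0614] [3.141e+00 1.000e-03 2.937e+00] F [-0.2 -0.3  0.2] t 9.4667
shift cm [-0.04  0.08  1.84]
```

View pics/s3.png

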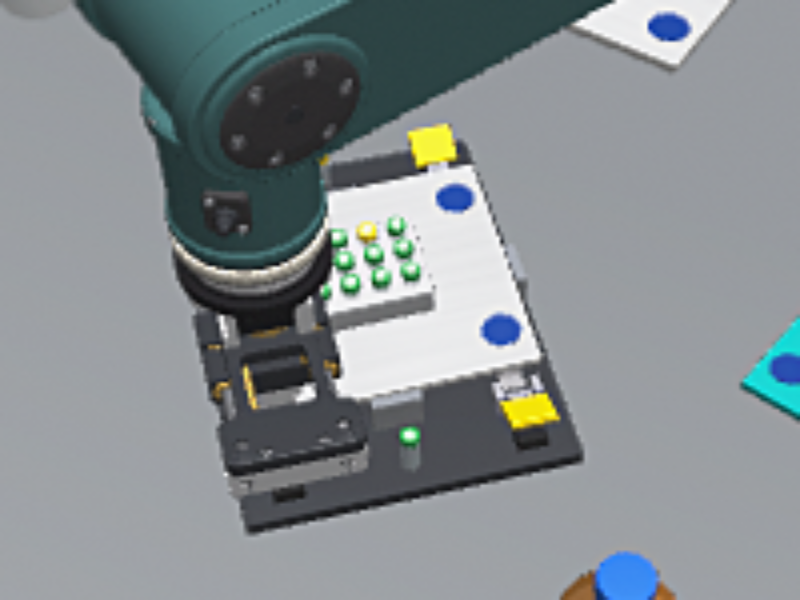

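The tips are over the far-left pad, and the stop block shows below at (289,493). Pressing down.

>>> apply_moves([
  [[0,0,0.4],[0,0,0],0],
  [[0,0.1,0.7],[0,0,0],0],
  [[0,0.1,0.9],[0,0,0],0],
  [[0,0.1,1.1],[0,0,0],0],
  [[0,0.1,1.3],[0,0,0],0],
  [[0,0.1,1.5],[0,0,0],0],
  [[0,0.1,1.7],[0,0,0],0],
  [[0,0.1,1.9],[0,0,0],0],
  [[0,0.1,2.1],[0,0,0],0],
  [[0,0.1,2.1],[0,0,0],0],
])

```text
time: 10.35
tool_pos: [0.6636, 0.1293, 0.0432]
ee_rot: [3.137, 0.004, 2.939]
wrist_force: [-1.3, 3.0, 9.0]
width: 0.0003
```

>>> apply_moves([
  [[0,0,0.1],[0,0,0],0],
  [[0,0,0.2],[0,0,0],0],
  [[0,0,0.3],[0,0,0],0],
  [[0,0,0.3],[0,0,0],0],
  [[0,0,0.3],[0,0,0],0],
  [[0,0,0.3],[0,0,0],0],
  [[0,0,0.3],[0,0,0],0],
  [[0,0,0.3],[0,0,0],0],
  [[0,0,0.3],[0,0,0],0],
  [[0,0,0.3],[0,0,0],0],
])

```text
time: 11.18
tool_pos: [0.6637, 0.1293, 0.0431]
ee_rot: [3.137, 0.006, 2.939]
wrist_force: [-5.3, 2.8, 18.2]
width: 0.0003
```

The pad is on its stop: tip at 29.1 mm, rigid at 18 N. I'll retreat and check.

>>> apply_moves([
  [[0,0,-0.5],[0,0,0],0],
  [[0,0,-2],[0,0,0],0],
  [[0,0,-4],[0,0,0],0],
  [[0,0,-7],[0,0,0],0],
  [[0,0,-10],[0,0,0],0],
  [[0,0,-13],[0,0,0],0],
  [[3,0,-15],[0,0,0],0],
  [[6,0,-16],[0,0,0],0],
  [[9,0,-16],[0,0,0],0],
  [[12,0,-16],[0,0,0],0],
])

```text
time: 12.02
tool_pos: [0.5437, 0.1516, 0.1973]
ee_rot: [3.141, 0.002, 2.937]
wrist_force: [-0.7, 0.0, 0.4]
width: 0.0003
```

>>> apply_moves([
  [[2,4,-1],[0,0,0],0],
  [[3,8,-2],[0,0,0],0],
  [[4,11,-2],[0,0,0],0],
  [[5,14,-2],[0,0,0],0],
  [[6,17,-2],[0,0,0],0],
  [[7,20,-2],[0,0,0],0],
  [[7,22,-2],[0,0,0],0],
  [[7,22,-2],[0,0,0],0],
  [[7,22,-2],[0,0,0],0],
  [[7,22,-2],[0,0,0],0],
])

```text
time: 12.85
tool_pos: [0.5203, 0.3803, 0.2159]
ee_rot: [-3.14, -0.001, 2.937]
wrist_force: [-0.2, 0.2, 0.3]
width: 0.0007
```

```bash
python3 - <<'E'
from h import *
print(robot.get_obs()['tool_pos'],robot.get_obs()['wrist_force'])
cv2.imwrite("pics/s4.png",cv2.resize(optics.snapshot('scene')[150:310,200:400,::-1],None,fx=4,fy=3.75))
cv2.imwrite("pics/t4.png",cv2.resize(optics.snapshot('top')[115:215,260:390,::-1],None,fx=6,fy=6,interpolation=cv2.INTER_CUBIC))
E
```

```text
[0.52033741 0.38025815 0.21593499] [-0.20516743  0.15583428  0.27581314]
```

View pics/s4.png

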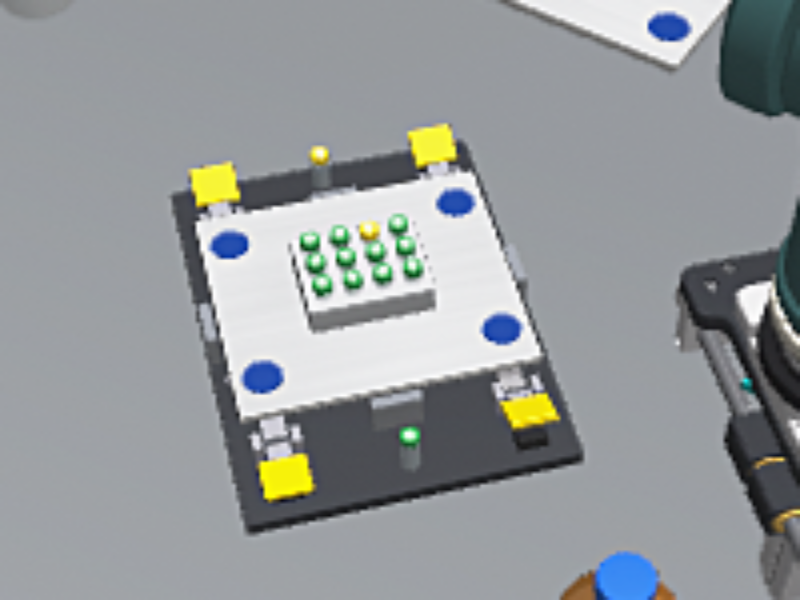

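View pics/t4.png

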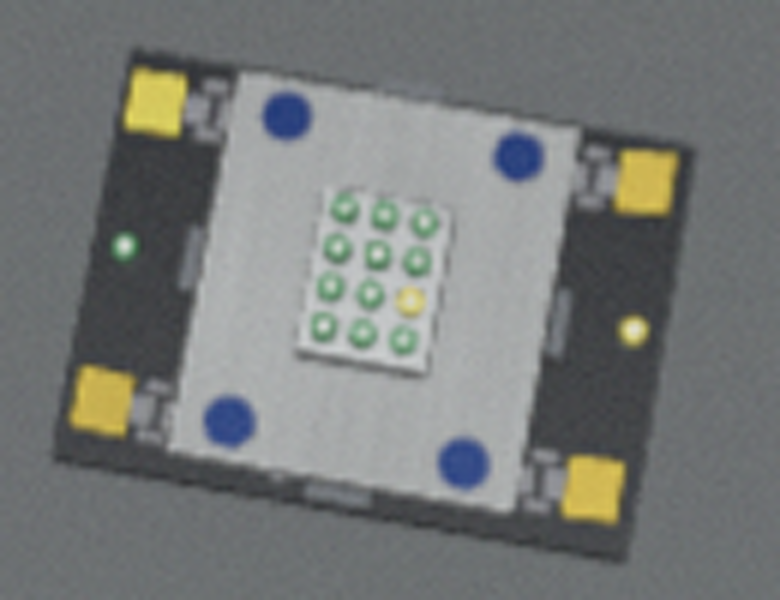

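The far-left spot is back at scene crop (263,377), the same place as before it dropped. Its pad is flat at (286,477), having covered its stop block, and the other three tabs still stand. The other visible spots and both vials have not moved, and the arm is clear.

```bash
python3 -c "
from bench import job; print(job.close_job())"
```

```text
the job is handed in; nothing more can be done
None
```

I found the collapsed foot at the far-left corner, levelled the plate with that corner's shim tab, and handed the job in at about 13 s of the 50 s allowed.

- **Finding the corner:** near-left, near-right and far-right each held firm under 13–22 N. Far-left dropped when pressed: at about 39 mm the fingertips met no resistance. I pressed it slightly further, and it stayed down when released.
- **Levelling:** I pressed the far-left tab onto its stop. The tip stopped at 29.1 mm and held rigid at 18 N.
- **Last checks:** in the final scene and top pictures, the far-left spot is back at its starting pixel position. The other three tabs are still standing. The plate and both loose vials have not moved, and the wrist force is about zero with the arm clear.
- **Not checked:** I only judged the level from the pictures (about 1–2 mm). I did not measure the bystanders on the bench again; the arm stayed clear of them. No check failed or disagreed.

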